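# Shift the vacuum valve knob through its L-shaped gate

## Robot

A 7-joint arm with a two-finger parallel gripper is mounted at the origin on the work surface; the furniture and walls round the work are solid. World frame = base frame: x ahead of the robot, y to its left, z up, the work surface at z = 0. Lengths are in m, angles in rad, forces in N, time in s.
With the tool pointing down it reaches from about 0.425 to 0.825 m from the base axis. Payload 3.6 kg.
Tool frame: the origin (TCP) lies on the centre line of the jaws, within the pads' length; the fingertips stand 25 mm ahead of it and the grasp point (between the pads) lies 6 mm ahead of it; z points along the fingers, y is the direction in which the jaws open and shut (so a half turn about z gives the same grasp; the last joint's range is limited). The gripper opens to 85 mm and grips with 20 to 120 N. Pads are 22 mm wide; open, the fingers measure 114 mm over their backs; the gripper's body (76 mm by 85 mm) begins 54 mm behind the grasp point. The pads swing forward as they close: fully open they stand 13 mm farther back than shut.
Start: joints at [-1.347, 0.615, -0.013, 1.423, 0.008, 1.103, -0.04], TCP at [0.161, 0.63, 0.229] pointing down, gripper open.
Joint ranges: [-3.12, 3.12], [-0.3, 2.06], [-1.34, 1.32], [0.26, 2.42], [-1.36, 4.5], [0.01, 1.98], [-2.84, 2.84]. Speed limits (rad/s): [2.79, 2.79, 3.14, 3.14, 3.14, 3.14, 3.14].

## Interface

Orientations are given as a 3x3 rotation matrix whose columns are the frame's x, y, z axes.
In Python, from cell import telemetry, cams, ctrl gives the robot as it stands.
- The arm moves only by the tool drive_tool, never from a script. Its argument "series" is a list of rows, each a list of 7 numbers: the turn, a rotation vector about the world's x, y, z normalised to -1 to 1, where 1 is 90 degrees, then the shift along the world's x, y, z normalised to -1 to 1, where 1 is 0.1 m, then the gripper command: -1 is fully open, 1 is shut, values between are in proportion. In form: [[ax, ay, az, tx, ty, tz, hand], ...]. A call has 1 to 12 rows; each row shifts and turns the pose as measured when the row begins; what a row does not reach is not made up. A row lasts 1/8 s, in which the tool goes at most 62.5 mm and 10.7 degrees, less where a joint would pass 70% of its speed; a pose out of reach is approached as far as the arm can. A call with a number of a shift or a turn outside -1 to 1 is refused whole. A call with a gripper value outside its range is refused whole. The fingers move at their own pace and stop on an object; "squeeze" is the grip in N (left out, the last holds). Time passes only in rows, so rows that do not move let the fingers close. It gives the time, the measured TCP pose, the force and the opening at its end, in the units of the state.
- telemetry.get_obs(): the state, without advancing time (a new reading comes with each control period).
- cams.snapshot(name): name is "scene" or "top"; returns a dict with "img" (480x640x3 uint8, blue, green, red), "fovy" (degrees; the focal length in pixels is half the picture's height over the tangent of half this angle, whatever the lens; pixels are square), "cx", "cy" (the principal point, pixels), "D" ([k1, k2, p1, p2, k3] as OpenCV has them; the pictures are not rectified), "R" (3x3) and "t" (3): a world point X has camera coordinates R X + t. Camera axes: x right, y down, z forward; pixel columns grow to the right and rows downward; lengths in m; the calibration is good to about 2 mm. A picture is of the moment at which its call begins. There is no depth.
- ctrl.hand_in(): hands the job in, once; it reports no verdict.
The state is a dict: "t": time; "joints": joint angles; "joint_velocities": joint speeds; "effort": joint torques, N m; "tool_pos": TCP position; "orientation": TCP orientation; "force": force on the tool from outside, world axes, zero at the start; "wrist_torque": the same for the moment, N m; "gripper_width": finger opening in m.
Only numpy, scipy, OpenCV 4.12 (cv2) and the standard library are available. Lean on these libraries where they do the work, as an engineer would, in place of code of your own. Each camera call takes 0.05 s, during which the arm holds its last target. There are 200 camera calls.

## Task

Park the gated vacuum valve: with the fingertips push its black knob along the long leg of the L-shaped slot to the corner, then push it sideways along the short leg until it sits fully home at the closed end, and leave it there. Only push the knob: do not grip it or pull it up, and leave the vial, can and eyepiece standing around it where they are.

Things in the scene. Friction and masses are not known exactly. Their poses are not given: they have to be found in the camera images.
- valve_unit: Fixed grey valve box, 150 (x) x 130 (y) mm; its flat bare aluminium cover is 45 mm above the bench; two brass hose barbs stick out 20 mm from its +x wall. Origin: centre of its underside; z up. An L-shaped slot 13 mm wide goes through the cover: the long leg runs 70 mm along +x, then the short leg 55 mm along -y. The box's place and yaw (up to 40 degrees either way) vary.
- slot_start (a point): Point level with the cover's top, on the slot's centre line at the outer end of the long leg: (-40, 25, 45) mm in the valve box's frame. Axes as the box's.
- slot_corner (a point): Point level with the cover's top, on the slot's centre line at the corner of the L: (30, 25, 45) mm in the valve box's frame. Axes as the box's.
- slot_end (a point): Point level with the cover's top, on the slot's centre line at the closed end of the short leg: (30, -30, 45) mm in the valve box's frame; here the knob's origin must come to rest. Axes as the box's.
- shift_knob: Black shift knob in the slot: flange 40 mm across, 4 mm thick, on it an upright round grip 28 mm across, its top 30 mm above the cover; a 10 mm pin (1.5 mm play each way) and retaining disc below, 5 mm upward play: rocks if pushed hard at an end. Slides by dry friction, 0.3 kg, no spring. Starts in the long leg's first 30 mm. Origin: on the pin's axis at the cover's top; z up; yaw without meaning.
- dropper_vial: Small white dropper vial, 18 mm across, 42 mm tall, loose, standing on the valve's cover near its (-x, -y) corner. Origin: centre of its underside.
- objective_can: Black round can with a white lid, 35 mm across, 52 mm tall, loose, standing on the bench at the valve box's +y side. Origin: centre of its underside.
- spare_eyepiece: Black microscope eyepiece, 33 mm across, 47 mm tall, loose, standing on the bench at the valve box's -y side. Origin: centre of its underside.

How it is judged:
By the outcome, as a careful person would: the job done as asked, in the order asked, and still so for the second after the job is handed in, with the robot touching nothing.
It also fails if it takes over 37 s, if anything falls off the work surface, if the arm or the gripper's body presses on something with over 40 N, if the wrist force passes 120 N, or if a joint passes its speed limit or range.

## Working session

There is one attempt and no reset: what is moved stays moved. The work goes in short steps, Python scripts to look and compute and a tool call to move; the robot and the scene stay as the last step left them, time stands still between calls to the robot, and variables do not carry over. Pictures are saved under pics/ and viewed, about 8 in all and at most 12, crops included, and the job is handed in when it is done.

Besides the shell and the picture viewer there is one more tool, called after "Request:" by a JSON object that holds its "fn" and its "kwargs", one argument or row to a line. drive_tool: Moves the arm, as the interface text tells. Scaled input: -1 to 1 covers 0.1 m each way for a shift and 90 degrees each way for a turn. Its arguments: {"type":"object","properties":{"series":{"type":"array","items":{"type":"array","items":{"type":"number"}}},"squeeze":{"type":"number"}},"required":["series"]}

```bash
mkdir -p pics
cat > h.py <<'E'
import numpy as np,cv2
from cell import telemetry,cams,ctrl
def snap(n,f):
    s=cams.snapshot(n); cv2.imwrite(f,s['img']); np.save(f+'.npy',{k:v for k,v in s.items()},allow_pickle=True); return s
def K(s):
    f=s['img'].shape[0]/2/np.tan(np.radians(s['fovy'])/2)
    return np.array([[f,0,s['cx']],[0,f,s['cy']],[0,0,1]])
def ray(s,p,z):
    u=cv2.undistortPoints(np.array([[p]],float),K(s),np.array(s['D'],float))[0,0]
    R=np.array(s['R']);t=np.array(s['t']).ravel();c=-R.T@t;d=R.T@np.r_[u,1]
    return c+d*(z-c[2])/d[2]
def proj(s,P):
    R=np.array(s['R']);t=np.array(s['t'],float).ravel()
    return cv2.projectPoints(np.array(P,float).reshape(-1,1,3),cv2.Rodrigues(R)[0],t,K(s),np.array(s['D'],float))[0][:,0]
def load(f): return np.load(f+'.npy',allow_pickle=True).item()
E
python3 - <<'E'
from h import *
for n in('top','scene'):
    s=snap(n,f'pics/{n}0.png'); print(n,s['fovy'],s['D'],-np.array(s['R']).T@np.array(s['t']).ravel())
o=telemetry.get_obs();print(o['t'],o['tool_pos'],o['orientation'],o['gripper_width'])
E
```

```text
top 54.27765093640715 [-0.04985454  0.          0.          0.          0.        ] [0.39670636 0.30588186 0.92429765]
scene 47.826433457400924 [-0.13065366  0.          0.          0.          0.        ] [ 0.14827121 -0.2328      0.64620902]
0.1 [0.1611423  0.6289821  0.22794688] [[-9.68724939e-01  2.48136422e-01 -5.55856105e-04]
 [ 2.48137043e-01  9.68722235e-01 -2.28876536e-03]
 [-2.94558791e-05 -2.35511257e-03 -9.99997226e-01]] 0.08537732050441339
```

View pics/top0.png

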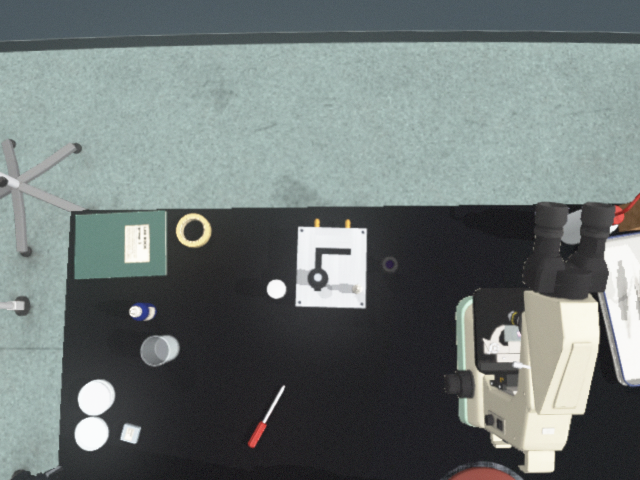

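View pics/scene0.png

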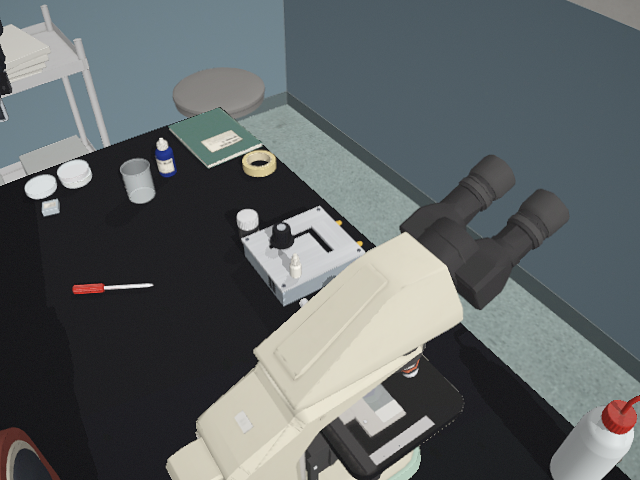

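The top view shows the box at about px (332,267) with its barbs facing up (+x), the knob at (318,278), the vial near (355,290), the can at (277,289) and the eyepiece at (390,264). I'll enlarge this area.

Run:
```python
from h import *
s=load('pics/top0.png');im=s['img'][210:320,255:405];cv2.imwrite('pics/crop1.png',cv2.resize(im,None,fx=5.3,fy=5.3,interpolation=cv2.INTER_CUBIC))
print(proj(s,[[.161,.629,.2],[0,0,0],[.5,.3,0]]))
for p in [(298,227),(367,228),(366,308),(296,306)]:print(ray(s,p,.045))
```

```text
[[102.97229571 471.30544232]
 [481.7473178  520.42123055]
 [318.7534871  258.72706188]]
[0.55636135 0.33901707 0.045     ]
[0.55266246 0.20748175 0.045     ]
[0.40143382 0.21354132 0.045     ]
[0.4068451  0.34394721 0.045     ]
```

View pics/crop1.png

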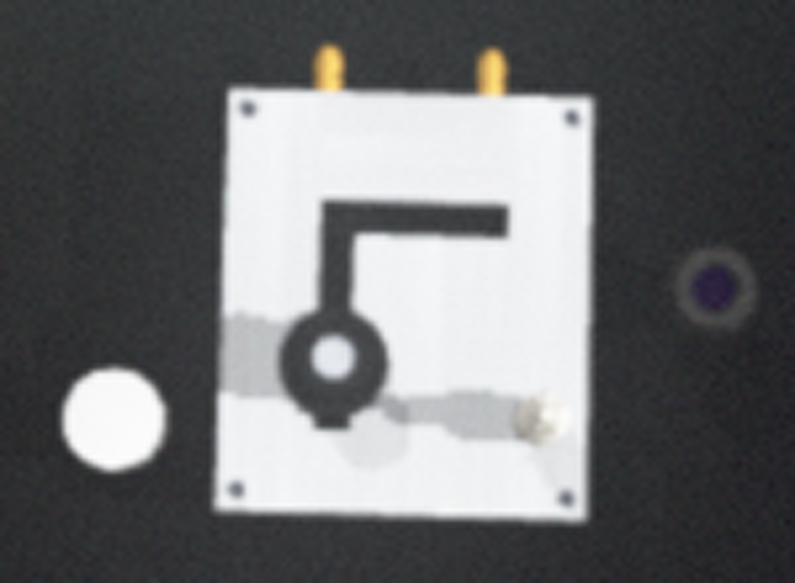

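```bash
cat >> h.py <<'E'
def fit(s,pts,off,sc):
    L=np.array([p[0] for p in pts])/1e3; W=[]
    for p in pts:
        u=(np.array(p[1])+.5)/sc-.5+off; W.append(ray(s,u,.045)[:2])
    W=np.array(W);a=L-L.mean(0);b=W-W.mean(0)
    th=np.arctan2((a[:,0]*b[:,1]-a[:,1]*b[:,0]).sum(),(a*b).sum())
    R=np.array([[np.cos(th),-np.sin(th)],[np.sin(th),np.cos(th)]]);t=W.mean(0)-R@L.mean(0)
    print('res mm',np.round((W-(L@R.T+t))*1e3,1).tolist(),'norm ratio',np.linalg.norm(b)/np.linalg.norm(a))
    return th,R,t
E
python3 - <<'E'
from h import *
s=load('pics/top0.png');o=np.array([255,210])
pts=[((75,65),(229,88)),((75,-65),(594,97)),((-75,-65),(587,521)),((-75,65),(215,512)),((36.5,31.5),(322,201)),((36.5,-36.5),(508,205)),((23.5,-36.5),(508,237)),((23.5,18.5),(353,234)),((-46.5,25),(332,428))]
th,R,t=fit(s,pts,o,5.3);print(np.degrees(th),t)
np.savez('box.npz',R=R,t=t,th=th)
def pp(u,z):
    w=ray(s,(np.array(u)+.5)/5.3-.5+o,z); return w.round(4),(R.T@(w[:2]-t)*1e3).round(1)
print('knob top',pp((333,357),.075),'flange',pp((334,361),.047),'vial',pp((543,418),.087),'can',pp((114,419),.052),'eye',pp((716,288),.047))
for n,l in dict(start=(-40,25),corner=(30,25),end=(30,-30)).items():print(n,R@np.array(l)/1e3+t)
E
```

```text
res mm [[0.6, 0.2], [0.7, -1.2], [-0.7, -0.5], [-1.0, 0.4], [-1.1, -0.8], [-0.7, 0.7], [0.7, 0.4], [0.4, 0.8], [1.1, -0.1]] norm ratio 1.0044481249854964
-2.276262258334884 [0.47981596 0.27720159]
knob top (array([0.4584, 0.3034, 0.075 ]), array([-22.5,  25.3])) flange (array([0.459 , 0.3029, 0.047 ]), array([-21.8,  24.9])) vial (array([0.436, 0.233, 0.087]), array([-42. , -45.9])) can (array([0.4393, 0.3804, 0.052 ]), array([-44.6, 101.5])) eye (array([0.4831, 0.1669, 0.047 ]), array([   7.7, -110.1]))
start [0.44084047 0.30377058]
corner [0.51078523 0.30099033]
end [0.50860075 0.24603373]
```

Request:
{"fn": "drive_tool", "kwargs": {
  "series": [
    [0, 0, 0.02, 0.33, -0.4, 0, 1],
    [0, 0, 0.02, 0.33, -0.4, 0, 1],
    [0, 0, 0.02, 0.33, -0.4, 0, 1],
    [0, 0, 0.02, 0.33, -0.4, 0, 1],
    [0, 0, 0.02, 0.33, -0.4, 0, 1],
    [0, 0, 0.02, 0.33, -0.4, 0, 1]
  ],
  "squeeze": 20
}}

```text
t: 0.85
tool_pos: [0.358, 0.3835, 0.2242]
orientation: [[-0.999, 0.045, -0.005], [0.045, 0.999, -0.006], [0.004, -0.006, -1.0]]
force: [1.5, -0.1, 0.8]
gripper_width: -0.0001
```

Request:
{"fn": "drive_tool", "kwargs": {
  "series": [
    [0, 0, 0, 0.3, -0.4, 0, 1],
    [0, 0, 0, 0.28, -0.35, -0.2, 1],
    [0, 0, 0, 0.04, -0.05, -0.3, 1],
    [0, 0, 0, 0, 0, -0.3, 1],
    [0, 0, 0, 0, 0, 0, 1]
  ]
}}

```text
t: 1.48
tool_pos: [0.4256, 0.2937, 0.1417]
orientation: [[-0.998, 0.057, -0.003], [0.057, 0.998, -0.01], [0.003, -0.01, -1.0]]
force: [-0.6, 1.0, 1.0]
gripper_width: -0.0002
```

Run:
```python
from h import *
s=snap('scene','pics/s1.png');o=telemetry.get_obs();print(o['t'],o['tool_pos'],o['force'],o['joints'])
```

```text
1.525 [0.42652387 0.29462057 0.14303178] [-0.1906435   0.43666809 -0.17948864] [-0.63185454  0.52374254 -0.02691422  1.90148441  0.02909537  0.72179995
  0.83691094]
```

View pics/s1.png

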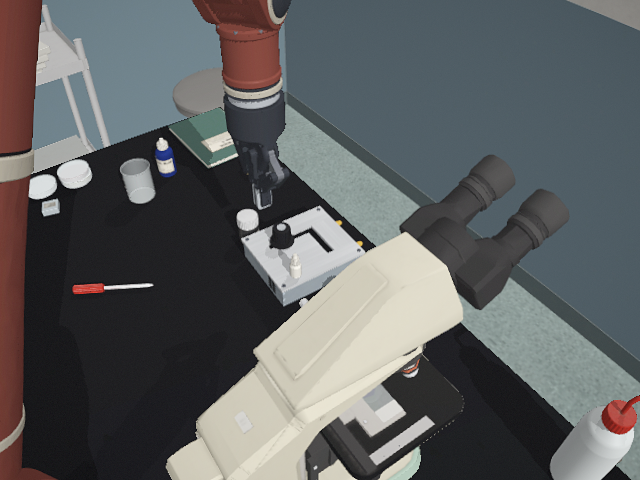

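The arm is clear of the microscope and the tips are just above and behind the knob (knob at px 282,235). I'll correct the xy position and descend part of the way.

Request:
{"fn": "drive_tool", "kwargs": {
  "series": [
    [0, 0, 0.01, -0.07, 0.1, 0, 1],
    [0, 0, 0, 0, 0, -0.2, 1],
    [0, 0, 0, 0, 0, -0.2, 1],
    [0, 0, 0, 0, 0, -0.1, 1],
    [0, 0, 0, 0, 0, 0, 1]
  ]
}}

```text
t: 2.15
tool_pos: [0.4195, 0.3134, 0.0981]
orientation: [[-0.999, 0.031, 0.009], [0.031, 0.999, 0.004], [-0.009, 0.004, -1.0]]
force: [0.5, -0.4, 0.3]
gripper_width: -0.0
```

Run:
```python
from h import *
o=telemetry.get_obs();print(o['t'],o['tool_pos'],o['force'])
a=snap('scene','pics/s2.png')['img'][170:320,220:380]
b=snap('top','pics/t2.png')['img'][210:320,255:405]
cv2.imwrite('pics/c2.png',np.hstack([cv2.resize(a,(400,375),interpolation=2),cv2.resize(b,(400,375),interpolation=2)]))
```

```text
2.15 [0.41950794 0.31343672 0.09814036] [ 0.50336196 -0.37486336  0.30534225]
```

View pics/c2.png

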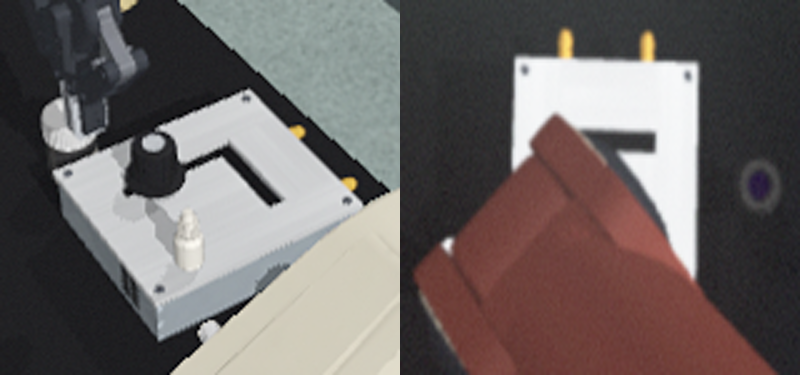

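In the scene crop the tips hang over the cover behind the knob, and the can and vial stand clear. Next I correct y and lower.

Request:
{"fn": "drive_tool", "kwargs": {
  "series": [
    [0, 0, 0, 0, -0.08, -0.05, 1],
    [0, 0, 0, 0, 0, -0.1, 1],
    [0, 0, 0, 0, 0, 0, 1],
    [0, 0, 0, 0, 0, 0, 1]
  ]
}}

```text
t: 2.75
tool_pos: [0.4209, 0.3049, 0.0839]
orientation: [[-0.999, 0.033, 0.012], [0.033, 0.999, 0.006], [-0.012, 0.006, -1.0]]
force: [0.6, -0.5, 0.2]
gripper_width: 0.0002
```

Request:
{"fn": "drive_tool", "kwargs": {
  "series": [
    [-0.004, 0.008, 0, 0, 0, -0.05, 1],
    [0, 0, 0, 0, 0, 0, 1],
    [0, 0, 0, 0.08, 0, 0, 1],
    [0, 0, 0, 0.08, -0.01, 0, 1],
    [0, 0, 0, 0.08, 0, 0, 1],
    [0, 0, 0, 0.08, -0.01, 0, 1],
    [0, 0, 0, 0, 0, 0, 1]
  ]
}}

```text
t: 3.62
tool_pos: [0.4566, 0.3029, 0.0788]
orientation: [[-0.999, 0.034, 0.0], [0.034, 0.999, -0.0], [-0.0, -0.0, -1.0]]
force: [0.6, -0.6, 0.1]
gripper_width: 0.0001
```

Request:
{"fn": "drive_tool", "kwargs": {
  "series": [
    [0, 0, 0, 0.08, -0.01, 0, 1],
    [0, 0, 0, 0.07, 0, 0, 1],
    [0, 0, 0, 0.05, 0, 0, 1]
  ]
}}

```text
t: 4.0
tool_pos: [0.4772, 0.3019, 0.0788]
orientation: [[-0.999, 0.033, -0.0], [0.033, 0.999, -0.0], [0.0, -0.0, -1.0]]
force: [-0.1, 0.4, -0.6]
gripper_width: 0.0001
```

Run:
```python
from h import *
o=telemetry.get_obs();print(o['t'],o['tool_pos'],o['force'])
a=snap('scene','pics/s3.png')['img'][170:320,220:380]
cv2.imwrite('pics/c3.png',cv2.resize(a,(640,600),interpolation=2))
```

```text
4.0 [0.47721074 0.30188865 0.07882892] [-0.11271231  0.43448071 -0.55378289]
```

View pics/c3.png

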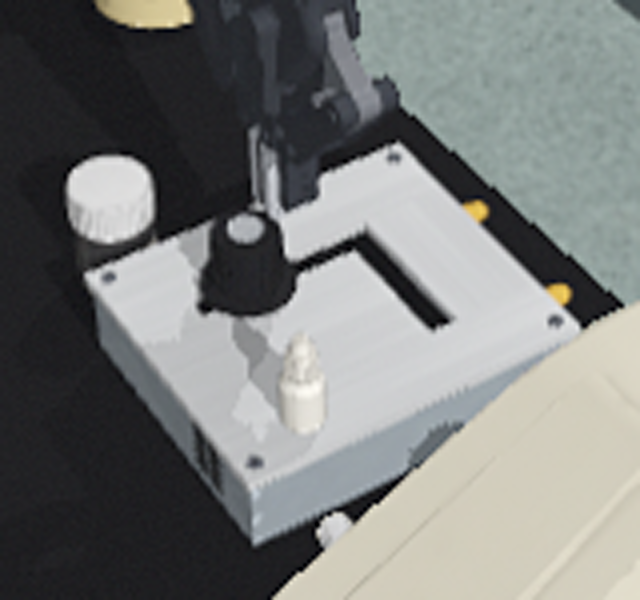

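The knob hasn't moved: it's still at crop (247,265), while the fingers show at (285,190), past it. I'll check the projections against the scene camera before moving anything.

Run:
```python
from h import *
s=load('pics/s3.png');t=load('pics/top0.png');b=np.load('box.npz');R,tt=b['R'],b['t']
o=telemetry.get_obs();print(o['tool_pos'],o['joints'])
w=lambda x,y,z:np.r_[R@[x/1e3,y/1e3]+tt,z]
P=[w(75,65,.045),w(75,-65,.045),w(-75,65,.045),w(-75,-65,.045),w(36.5,31.5,.045),w(-22,25,.075),w(30,-36.5,.045)]
print((proj(s,P)-[220,170])*4)
x,y,z=o['tool_pos'];print((proj(s,[[x,y,z],[x,y,z-.025],[x,y,z+.05]])-[220,170])*4)
print(s['R'],s['t'],t['R'],t['t'])
```

```text
[0.47811817 0.30174026 0.07885036] [-0.57602281  0.67307105 -0.04065627  1.82903435  0.0433531   0.6399863
  0.89435077]
[[395.13887244 140.44712791]
 [576.65620661 322.66986565]
 [ 81.2070023  272.57742912]
 [244.40263045 481.51346762]
 [361.03653521 218.12918698]
 [242.42338502 225.9530539 ]
 [440.38325593 323.44391177]]
[[285.51611301 201.31861948]
 [287.39183409 247.84733107]
 [281.56722423 102.4173499 ]]
[[ 0.81826274 -0.57484382  0.00082159]
 [-0.39579733 -0.56443395 -0.72440237]
 [ 0.41688196  0.59242628 -0.68937692]] [-0.25567937  0.39540047  0.52158683] [[-0.01257187 -0.99990607 -0.00545917]
 [-0.99030184  0.01320621 -0.13830353]
 [ 0.13836264  0.00366749 -0.99037484]] [0.31588637 0.51665313 0.85938999]
```

Run:
```python
from h import *
a=load('pics/s2.png')['img'][175:245,225:305];b=load('pics/s3.png')['img'][175:245,245:325]
f=lambda i:cv2.resize(np.clip(255*(i/255.)**.5,0,255).astype('uint8'),(400,350),interpolation=2)
cv2.imwrite('pics/c4.png',np.hstack([f(a),f(b)]))
s=load('pics/s2.png')
print((proj(s,[[.4195,.3134,.0981],[.4195,.3134,.0731],[.4205,.328,.0731],[.4185,.299,.0731]])-[225,175])*5)
print((proj(s,[[.478,.302,.0788],[.478,.302,.0538],[.479,.3165,.0538],[.477,.2875,.0538]])-[245,175])*5+[400,0])
```

```text
[[146.22582776 233.04705646]
 [152.47477869 293.1468013 ]
 [131.45584298 265.41804165]
 [173.64388437 321.12518262]]
[[631.12824282 226.45703461]
 [633.48770373 284.61211228]
 [611.40895465 258.08996   ]
 [656.04232097 311.70003765]]
```

View pics/c4.png

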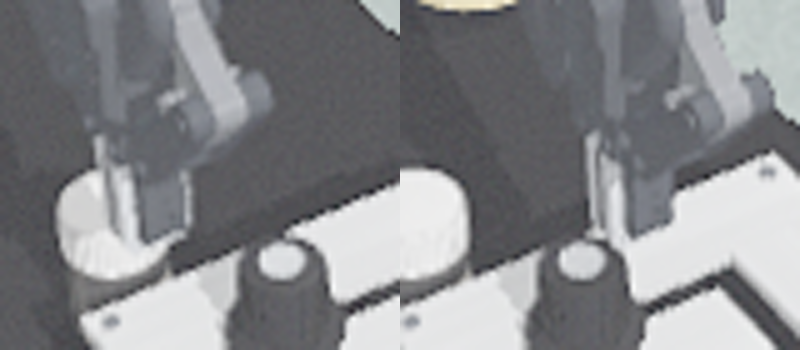

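In both frames the tips show at the height of the reported TCP, not 25 mm below it, so they passed over the knob (no force, knob unmoved). I'll go back over it and find the true tip height by touching the cover gently behind the knob.

Request:
{"fn": "drive_tool", "kwargs": {
  "series": [
    [0, 0, 0, 0, 0, 0.15, 1],
    [0, 0, 0, -0.2, 0, 0, 1],
    [0, 0, 0, -0.2, 0.01, 0, 1],
    [0, 0, 0, -0.18, 0.01, 0, 1],
    [0, 0, 0, 0, 0, -0.07, 1],
    [0, 0, 0, 0, 0, -0.05, 1],
    [0, 0, 0, 0, 0, 0, 1]
  ]
}}

```text
t: 4.92
tool_pos: [0.4216, 0.3052, 0.0865]
orientation: [[-0.999, 0.035, 0.007], [0.035, 0.999, 0.004], [-0.007, 0.004, -1.0]]
force: [-0.8, -0.0, 0.6]
gripper_width: -0.0002
```

Request:
{"fn": "drive_tool", "kwargs": {
  "series": [
    [-0.002, 0.004, 0, 0, 0, -0.06, 1],
    [0, 0, 0, 0, 0, -0.06, 1],
    [0, 0, 0, 0, 0, -0.03, 1],
    [0, 0, 0, 0, 0, 0, 1]
  ]
}}

```text
t: 5.42
tool_pos: [0.4229, 0.3047, 0.0699]
orientation: [[-0.999, 0.036, 0.0], [0.036, 0.999, 0.0], [-0.0, 0.0, -1.0]]
force: [0.6, 0.7, 1.5]
gripper_width: -0.0001
```

Request:
{"fn": "drive_tool", "kwargs": {
  "series": [
    [0, 0, 0, 0, 0, -0.03, 1],
    [0, 0, 0, 0, 0, 0, 1]
  ]
}}

```text
t: 5.68
tool_pos: [0.4229, 0.3048, 0.0668]
orientation: [[-0.999, 0.036, 0.0], [0.036, 0.999, 0.0], [-0.0, 0.0, -1.0]]
force: [0.3, 0.1, 0.5]
gripper_width: -0.0004
```

Already below the stated tip height and still no contact, so the offset is confirmed. Continuing gently.

Request:
{"fn": "drive_tool", "kwargs": {
  "series": [
    [0, 0, 0, 0, 0, -0.03, 1],
    [0, 0, 0, 0, 0, -0.03, 1],
    [0, 0, 0, 0, 0, 0, 1]
  ]
}}

```text
t: 6.05
tool_pos: [0.423, 0.3049, 0.0606]
orientation: [[-0.999, 0.036, 0.001], [0.036, 0.999, 0.001], [-0.001, 0.001, -1.0]]
force: [-0.1, -0.1, 0.2]
gripper_width: 0.0003
```

Run:
```python
from h import *
o=telemetry.get_obs();print(o['t'],o['tool_pos'],o['force'])
a=snap('scene','pics/s5.png')['img'][190:265,225:325]
cv2.imwrite('pics/c5.png',cv2.resize(np.clip(255*(a/255.)**.5,0,255).astype('uint8'),(800,600),interpolation=2))
s=load('pics/s5.png');x,y,z=o['tool_pos'];print((proj(s,[[x,y,z],[x,y,z-.025]])-[225,190])*8)
```

```text
6.05 [0.42297362 0.30486345 0.06055886] [-0.0747797  -0.09957926  0.17071194]
[[286.72773276 413.79021216]
 [295.50004539 504.2178221 ]]
```

View pics/c5.png

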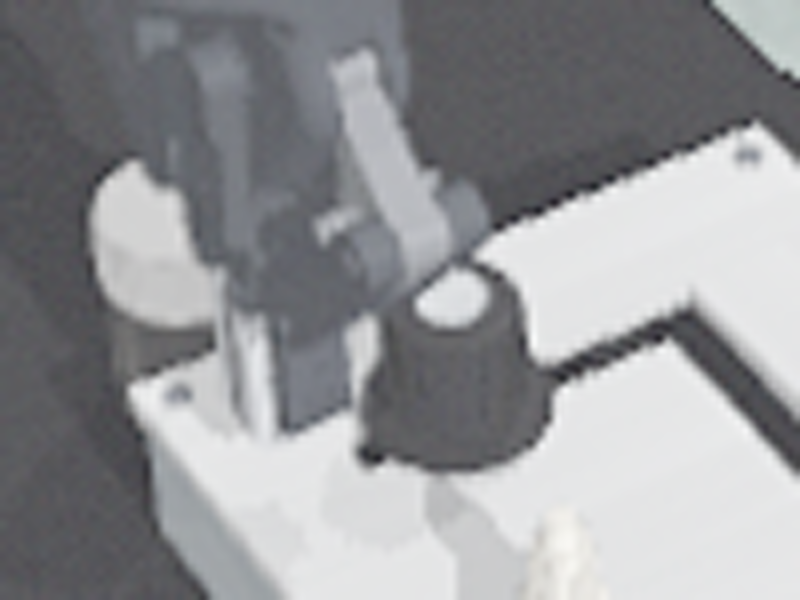

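The tips are now clearly beside the knob at about (270,435) with the grip standing above them. I'll go a little lower, then push along +x.

Request:
{"fn": "drive_tool", "kwargs": {
  "series": [
    [0, 0, 0, 0, 0, -0.04, 1],
    [0, 0, 0, 0, 0, 0, 1],
    [0, 0, 0, 0.05, 0, 0, 1],
    [0, 0, 0, 0.05, 0, 0, 1],
    [0, 0, 0, 0.05, 0, 0, 1]
  ]
}}

```text
t: 6.72
tool_pos: [0.4381, 0.305, 0.0565]
orientation: [[-0.999, 0.036, -0.001], [0.036, 0.999, 0.0], [0.001, 0.0, -1.0]]
force: [-2.8, -0.2, 2.1]
gripper_width: -0.0002
```

Request:
{"fn": "drive_tool", "kwargs": {
  "series": [
    [0, 0, 0, 0.06, -0.01, 0, 1],
    [0, 0, 0, 0.06, 0, 0, 1],
    [0, 0, 0, 0.06, 0, 0, 1],
    [0, 0, 0, 0.06, -0.01, 0, 1],
    [0, 0, 0, 0.06, 0, 0, 1]
  ]
}}

```text
t: 7.35
tool_pos: [0.4686, 0.3029, 0.0565]
orientation: [[-0.999, 0.035, -0.004], [0.035, 0.999, -0.0], [0.004, -0.0, -1.0]]
force: [-2.4, -0.6, 1.2]
gripper_width: -0.0001
```

Request:
{"fn": "drive_tool", "kwargs": {
  "series": [
    [0, 0, 0, 0.06, -0.01, 0, 1],
    [0, 0, 0, 0.05, 0, 0, 1],
    [0, 0, 0, 0.04, 0, 0, 1]
  ]
}}

```text
t: 7.72
tool_pos: [0.4849, 0.3016, 0.0564]
orientation: [[-0.999, 0.035, -0.004], [0.035, 0.999, -0.0], [0.004, -0.0, -1.0]]
force: [-2.5, -0.4, 1.8]
gripper_width: -0.0004
```

Request:
{"fn": "drive_tool", "kwargs": {
  "series": [
    [0, 0, 0, 0.03, 0, 0, 1],
    [0, 0, 0, 0.03, 0, 0, 1]
  ]
}}

```text
t: 7.98
tool_pos: [0.4887, 0.3014, 0.0562]
orientation: [[-0.999, 0.035, -0.009], [0.035, 0.999, -0.002], [0.009, -0.002, -1.0]]
force: [-9.4, 0.1, 6.6]
gripper_width: -0.0001
```

The force rose to 9 N at the corner, with the tool about 23.6 mm behind where the knob should be. I'll back off, lift and go round to its +y side.

Request:
{"fn": "drive_tool", "kwargs": {
  "series": [
    [0, 0, 0, -0.08, 0, 0, 1],
    [0, 0, 0, 0, 0, 0.2, 1],
    [0, 0, 0, 0, 0.02, 0.25, 1],
    [0, 0, 0, 0.12, 0.15, 0.0, 1],
    [0, 0, 0, 0.12, 0.15, 0, 1],
    [0, 0, 0, 0.06, 0.09, 0, 1],
    [0, 0, 0, 0, 0, 0, 1]
  ]
}}

```text
t: 8.85
tool_pos: [0.5155, 0.3429, 0.1028]
orientation: [[-0.999, 0.036, 0.003], [0.036, 0.999, 0.0], [-0.003, 0.0, -1.0]]
force: [-0.0, -0.1, -0.0]
gripper_width: 0.0001
```

Run:
```python
from h import *
o=telemetry.get_obs();print(o['t'],o['tool_pos'],o['force'])
a=snap('scene','pics/s6.png')['img'][170:320,220:380]
cv2.imwrite('pics/c6.png',cv2.resize(np.clip(255*(a/255.)**.6,0,255).astype('uint8'),(640,600),interpolation=2))
s=load('pics/s6.png');b=np.load('box.npz')
for l in((30,25),(31.5,25)):print((proj(s,[np.r_[b['R']@np.array(l)/1e3+b['t'],.075]])-[220,170])*4)
```

```text
8.85 [0.5154901  0.34286731 0.1028391 ] [-0.01010237 -0.0722632  -0.04462654]
[[355.54873061 177.88589909]]
[[358.73387752 176.53361453]]
```

View pics/c6.png

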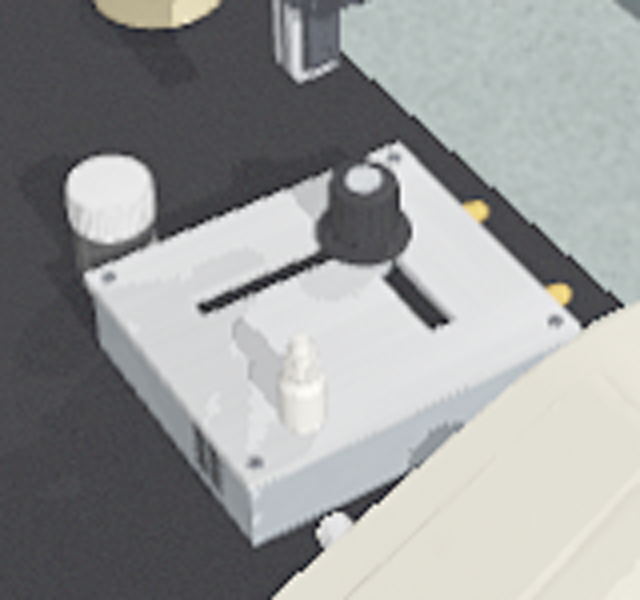

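The knob is at the corner (crop 362,180) and everything else is untouched. Next I lower on its +y side and push along -y.

Request:
{"fn": "drive_tool", "kwargs": {
  "series": [
    [0, 0, 0, -0.03, 0, -0.18, 1],
    [0, 0, 0, 0, 0, -0.18, 1],
    [0, 0, 0, 0, 0, -0.08, 1],
    [0, 0, 0, 0, 0, 0, 1]
  ]
}}

```text
t: 9.4
tool_pos: [0.5114, 0.3392, 0.0577]
orientation: [[-0.999, 0.038, 0.002], [0.038, 0.999, -0.003], [-0.002, -0.003, -1.0]]
force: [-0.1, -0.2, 0.5]
gripper_width: 0.0002
```

Request:
{"fn": "drive_tool", "kwargs": {
  "series": [
    [0, 0, 0, 0, -0.05, -0.01, 1],
    [0, 0, 0, 0, -0.05, 0, 1],
    [0, 0, 0, 0, -0.05, 0, 1],
    [0, 0, 0, 0, -0.05, 0, 1]
  ]
}}

```text
t: 9.9
tool_pos: [0.5118, 0.3208, 0.059]
orientation: [[-0.999, 0.037, 0.005], [0.037, 0.999, 0.002], [-0.005, 0.002, -1.0]]
force: [-1.7, 2.1, 0.4]
gripper_width: -0.0001
```

Request:
{"fn": "drive_tool", "kwargs": {
  "series": [
    [0, 0, 0, 0, -0.06, -0.02, 1],
    [0, 0, 0, 0, -0.06, 0, 1],
    [0, 0, 0, -0.01, -0.06, 0, 1],
    [0, 0, 0, 0, -0.06, 0, 1],
    [0, 0, 0, 0, -0.06, 0, 1]
  ]
}}

```text
t: 10.52
tool_pos: [0.5101, 0.291, 0.0577]
orientation: [[-0.999, 0.036, 0.005], [0.036, 0.999, 0.005], [-0.005, 0.005, -1.0]]
force: [-1.8, 2.8, 2.8]
gripper_width: -0.0002
```

Request:
{"fn": "drive_tool", "kwargs": {
  "series": [
    [0, 0, 0, 0, -0.05, 0, 1],
    [0, 0, 0, 0, -0.04, 0, 1],
    [0, 0, 0, 0, -0.03, 0, 1]
  ]
}}

```text
t: 10.9
tool_pos: [0.51, 0.2782, 0.0578]
orientation: [[-0.999, 0.036, 0.005], [0.036, 0.999, 0.006], [-0.005, 0.006, -1.0]]
force: [-0.2, 2.9, 0.3]
gripper_width: -0.0004
```

Request:
{"fn": "drive_tool", "kwargs": {
  "series": [
    [0, 0, 0, 0, -0.03, 0, 1],
    [0, 0, 0, 0, -0.03, 0, 1]
  ]
}}

```text
t: 11.15
tool_pos: [0.5099, 0.2721, 0.0578]
orientation: [[-0.999, 0.035, 0.005], [0.036, 0.999, 0.006], [-0.005, 0.006, -1.0]]
force: [-1.2, 3.1, 1.6]
gripper_width: -0.0001
```

Request:
{"fn": "drive_tool", "kwargs": {
  "series": [
    [0, 0, 0, 0, -0.03, 0, 1],
    [0, 0, 0, 0, -0.02, 0, 1]
  ]
}}

```text
t: 11.4
tool_pos: [0.5103, 0.2705, 0.0589]
orientation: [[-0.999, 0.034, 0.007], [0.034, 0.999, 0.012], [-0.007, 0.012, -1.0]]
force: [-2.3, 4.9, 3.3]
gripper_width: 0.0002
```

Request:
{"fn": "drive_tool", "kwargs": {
  "series": [
    [0, 0, 0, 0, -0.03, -0.01, 1],
    [0, 0, 0, 0, -0.02, 0, 1]
  ]
}}

```text
t: 11.65
tool_pos: [0.5108, 0.2702, 0.0594]
orientation: [[-0.999, 0.03, 0.011], [0.031, 0.999, 0.019], [-0.01, 0.019, -1.0]]
force: [-2.2, 5.1, 2.7]
gripper_width: -0.0001
```

The knob has stopped at the end. I'll back off, lift and move clear.

Request:
{"fn": "drive_tool", "kwargs": {
  "series": [
    [0, 0, 0, 0, 0.08, 0, 1],
    [0, 0, 0, 0, 0.15, 0, 1],
    [0, 0, 0, 0, 0, 0.25, 1],
    [0, 0, 0, 0, 0, 0.4, 1],
    [0, 0, 0, -0.1, 0.4, 0.3, 1],
    [0, 0, 0, -0.2, 0.5, 0, 1],
    [0, 0, 0, -0.3, 0.5, 0, 1],
    [0, 0, 0, -0.3, 0.5, 0, 1],
    [0, 0, 0, -0.3, 0.3, 0, 1],
    [0, 0, 0, 0, 0, 0, 1],
    [0, 0, 0, 0, 0, 0, 1]
  ]
}}

```text
t: 13.02
tool_pos: [0.3901, 0.5125, 0.1521]
orientation: [[-0.999, 0.04, 0.013], [0.04, 0.999, -0.002], [-0.013, -0.001, -1.0]]
force: [0.5, 0.7, -1.2]
gripper_width: -0.0
```

Run:
```python
from h import *
o=telemetry.get_obs();print(o['t'],o['tool_pos'],o['force'])
a=snap('scene','pics/s7.png');b=snap('top','pics/t7.png');bx=np.load('box.npz')
cv2.imwrite('pics/c7.png',np.hstack([cv2.resize(a['img'][170:320,220:380],(400,375),interpolation=2),cv2.resize(b['img'][215:315,275:382],(400,374),interpolation=2)[:375].copy() if 0 else cv2.resize(b['img'][215:315,275:382],(400,375),interpolation=2)]))
W=[np.r_[bx['R']@np.array(l)/1e3+bx['t'],z] for l,z in(((30,-30),.075),((30,-31.5),.075),((30,-25),.075),((30,-30),.047))]
print((proj(a,W)-[220,170])*2.5);print((proj(b,W)-[275,215])*[400/107,3.75]+[400,0])
```

```text
13.025 [0.39012872 0.51245795 0.15205556] [ 0.51143772  0.70546361 -1.18347821]
[[270.25962279 161.326906  ]
 [271.62417631 162.75160649]
 [265.73253178 156.60039329]
 [269.50812889 193.6934737 ]]
[[674.31379096 127.89985712]
 [677.37799376 127.98025261]
 [664.09965113 127.63184959]
 [670.57554782 135.21179665]]
```

View pics/c7.png

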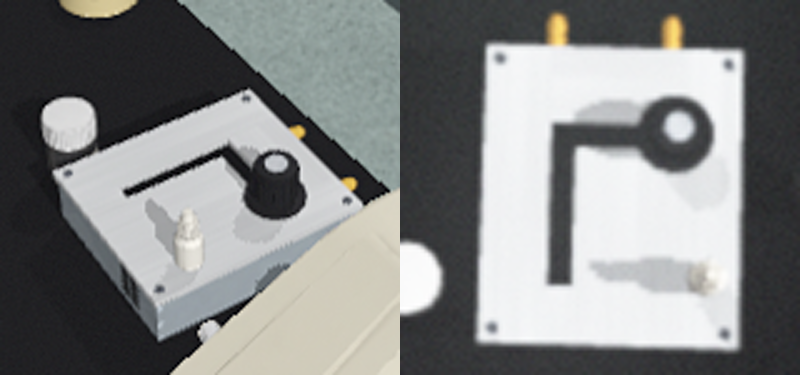

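The knob cap is at top-crop (679,126), against 677 predicted for hard against the slot end. The flange lies flat and the vial and can look unmoved. I'll check the loose objects numerically and hand in.

Run:
```python
from h import *
a=load('pics/top0.png')['img'].astype(int);b=load('pics/t7.png')['img'].astype(int)
for n,(x,y) in dict(vial=(357,290),can=(277,289),eye=(390,264)).items():
    A,B=[i[y-13:y+13,x-11:x+12].mean(2).astype('float32') for i in(a,b)]
    print(n,np.abs(A-B).mean(),cv2.phaseCorrelate(A,B))
print(telemetry.get_obs()['t'],ctrl.hand_in())
```

```text
vial 1.4542919 ((-0.0444955060683192, 0.4708285824608538), 0.9974269423587823)
can 1.9749166 ((-0.0666875669908844, 0.4697926507382988), 0.9869387650195464)
eye 2.3350055 ((0.026583590831823045, 0.6749885191807063), 1.0720802089314403)
the job is handed in; nothing more can be done
13.125 None
```

The knob is parked. I pushed it with shut fingertips along the long leg to the corner, then sideways along the short leg until it stopped at the closed end. The job was handed in at 13.1 s with the arm clear of everything.

- **First pass missed:** the tips passed over the knob without touching it. They stand roughly level with the reported tool point, not the stated 25 mm ahead of it. I backed off, went lower and pushed again.
- **Forces:** the knob stopped with about 9 N at the corner and 5 N at the end. No reading came near the limits.
- **Final position:** after I moved clear, the top picture put the knob about 1.5–2 mm past nominal `slot_end`. That is the pin's play, so it is hard against the slot's end. The flange lies flat.
- **Loose objects:** the vial, can and eyepiece stand where they were. Compared with the first picture, all three gave a similar image shift of about 0.5–0.7 pixel (about 1 mm). I took that as an effect of the measurement and did not check it further.

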